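# Hold the amber reference cell in the water tester's light path

## Task

Check the kitchen water tester with its amber reference cell: first slide the red-tabbed shutter fully open so that the lamp is uncovered, then lift the amber cell out of the rack, gripping it only by its two frosted white faces and never touching its clear faces or cap. Hold it upright in the gap between lamp and sensor, its clear faces squarely toward them and the middle of its coloured window centred in the light path, hanging free of the tester, and finish while still holding it there. Leave the other cells and everything else where they are.

Things in the scene. Friction and masses are not known exactly. Their poses are not given: they have to be found in the camera images.
- shutter (a joint): Sliding black shutter in front of the tester's lamp lens, in m: 0 = shut (lens covered), 0.028 = fully open (end stop). It opens toward the tester's -x side (to the right as the robot sees it); light friction (about 1.5 N), stays where it is left.
- shutter_tab (a point): Centre of the red upright tab on the shutter, 12 mm thick along the tester's x (the sliding direction), 18 mm along y, 34 mm tall (17 mm above and below this point); it stands over the top of the lamp head (head top 21 mm below this point). Its axes are the tester's.
- beam_mid (a point): Middle of the light path, half-way between lamp and sensor of the water tester. The light runs straight along y (lamp on the +y side, nearest the robot) through this point, 62 mm above the worktop, 48 mm above the tester's base. Axes are the tester's, z up.
- amber_center (a point): Centre (40 mm above the underside) of the amber (orange) reference cell, an upright block 28 mm square, 80 mm high, with amber (orange) cap (20 mm across, 12 mm high); 80 g, loose in a round well of the rack (well floor 8 mm above the worktop). x axis: normal to the two frosted white faces (28 mm apart, 27 mm wide); y axis: normal to the two clear faces, which show the coloured window; z up.
- amber_window (a point): Centre of the amber cell's coloured window, inside the cell on its axis, 28 mm above its underside (12 mm below amber_center); the coloured zone reaches from 10 to 46 mm above the underside. Axes as amber_center.
- amber_cell: The whole amber cell; origin at the centre of its underside, axes as amber_center.
- amber_glass: The parts of the amber cell that must not be touched: the clear faces (normal to y) and the cap. Origin and axes as amber_cell.
- blue_center (a point): Centre (40 mm above the underside) of the blue reference cell, an upright block 28 mm square, 80 mm high, with blue cap (20 mm across, 12 mm high); 80 g, loose in a round well of the rack (well floor 8 mm above the worktop). Same axes. Not to be used.
- green_center (a point): Centre (40 mm above the underside) of the green reference cell, an upright block 28 mm square, 80 mm high, with green cap (20 mm across, 12 mm high); 80 g, loose in a round well of the rack (well floor 8 mm above the worktop). Same axes. Not to be used.
- tester: Fixed white water tester on a grey base 100 (x) x 126 (y) x 14 mm; origin at the centre of its underside. Lamp head (+y, 86 mm along x, with the shutter) and sensor head (-y, 60 mm along x), both 86 mm high, face each other across a gap of 66 mm along y (62 mm at the shutter), open above and toward +x and -x.
- rack: Fixed wooden rack 60 x 230 x 16 mm, origin at the centre of its underside; three round wells 42 mm wide, 8 mm deep, on its y axis at -85, 0 and +85 mm.
- mill: Bystander: white salt shaker, 44 mm across, 90 mm high; origin at its underside.
- spice_jar: Bystander: spice jar with green lid, 46 mm across, 106 mm high; origin at its underside.
- soap: Bystander: pale green bar of soap, 58 x 84 x 26 mm; origin at its underside.
- battery: Bystander: red and white battery lying down, 15 x 50 x 15 mm; origin at its underside.
There are look-alikes about, which are no part of the job. What is shaped like the amber_cell but yellow is not meant.

How it is judged (in metres and radians):
On the way, in this order (a step that is already met when the one before it is completed fails the run):
1. the shutter is open (value of joint shutter above 0.024 m), for 0.2 s.
2. the amber cell is lifted clear of the rack in the fingers (contact force between the fingers and amber_cell above 1 N and height (world z) of amber_cell above 0.025 m and contact force between amber_cell and rack below 0.05 N), for 0.2 s.
At the end, for the whole second after the job is handed in: The amber cell is held still in the fingers, touching nothing of the tester, with its window centre within 8 mm of the middle of the light path, its clear faces square to the light within 0.17 rad, upright within 0.15 rad, and the shutter open at least 24 mm (distance between amber_window and beam_mid below 0.008 m and angle between the y axis of amber_cell and the y axis of tester, either way round below 0.17 rad and angle between amber_cell's own z axis and vertical below 0.15 rad and contact force between the fingers and amber_cell above 1 N and value of joint shutter above 0.024 m and contact force between amber_cell and tester below 0.05 N and linear speed of amber_cell below 0.02 m/s); the arm keeps its last pose, push and grip.
It fails at once if the fingers touch the clear faces or cap of the amber cell (over 0.5 N) (contact force between the fingers and amber_glass above 0.5 N).
It fails at once if another cell or a bystander is moved by more than 25 mm (distance of any of blue_center, green_center, mill, spice_jar, soap, battery from where it was at the start of the episode above 0.025 m).
It also fails if it takes over 58 s, if anything falls off the work surface, if the arm or the gripper's body presses on something with over 40 N, if the wrist force passes 120 N, or if a joint passes its speed limit or range.

## Robot

A 6-joint arm with a two-finger parallel gripper is mounted at the origin on a cart in front of the work surface, level with it; the furniture and walls round the work are solid. World frame = base frame: x ahead of the robot, y to its left, z up, the work surface at z = 0. Lengths are in m, angles in degrees, forces in N, time in s.
With the tool pointing down it reaches from about 0.275 to 0.725 m from the base axis. Payload 15.9 kg.
Tool frame: the origin (TCP) lies on the centre line of the jaws, within the pads' length; the fingertips stand 11 mm ahead of it and the grasp point (between the pads) lies 8 mm behind it; z points along the fingers, y is the direction in which the jaws open and shut (so a half turn about z gives the same grasp; the last joint's range is limited). The gripper opens to 85 mm and grips with 20 to 120 N. Pads are 22 mm wide; open, the fingers measure 114 mm over their backs; the gripper's body (76 mm by 85 mm) begins 54 mm behind the grasp point. The pads swing forward as they close: fully open they stand 13 mm farther back than shut.
Start: joints at [-70.531, 12.198, -1.971, 75.831, 0, 90], TCP at [0.167, -0.471, 0.242] pointing down, gripper open.
Joint ranges: [-170.91, 170.91], [-42.67, 98.43], [-65.05, 77.54], [-120.47, 116.71], [-90, 82.35], [-180, 180]. Speed limits (degrees/s): [108.29, 108.29, 136.94, 147.25, 180, 180].

## Interface

Orientations are given as [roll, pitch, yaw] about the fixed x, y, z axes, in that order (R = Rz(yaw) Ry(pitch) Rx(roll)).
In Python, from bench import manip gives the robot as it stands.
- The arm moves only by the tool drive_tool, never from a script. Its argument "motion" is a list of rows, each an object with "translation": the shift along the world's x, y, z in units of 25 mm (1.0 is 25 mm), a list of three; "angular": the turn, a rotation vector about the world's x, y, z in units of 8 degrees (1.0 is 8 degrees), a list of three; "fingers": the closure, from -1 (fully open) to 1 (shut), so that 0 is half open. A call has exactly 5 rows; each row is the pose to reach, as a shift and turn from the pose commanded when the call began; what a row does not reach only later rows make up. A row lasts 1/10 s, in which the tool goes at most 50 mm and 8.59 degrees, less where a joint would pass 70% of its speed; a pose out of reach is approached as far as the arm can. A call with a gripper value outside its range is refused whole. The fingers move at their own pace and stop on an object; "force" is the grip in N (left out, the last holds). Time passes only in rows, so rows that repeat a pose let the fingers close, or fill a call up. It gives the time, the measured TCP pose, the force and the opening at its end, in the units of the state.
- manip.read_state(): the state, without advancing time (a new reading comes with each control period).
- manip.capture(name): name is "side" or "top"; returns the picture (384x512x3 uint8, red, green, blue); there is no depth.
- manip.get_calibration(name): a dict with "mtx" (3x3 intrinsics, pixels), "dist" ([k1, k2, p1, p2, k3] as OpenCV has them; the pictures are not rectified), "R" (3x3) and "t" (3): a world point X has camera coordinates R X + t. Camera axes: x right, y down, z forward; pixel columns grow to the right and rows downward; lengths in m; the calibration is good to about 2 mm. A picture is of the moment at which its call begins. get_calibration takes no time and is no camera call.
- manip.close_job(): hands the job in, once; it reports no verdict.
The state is a dict: "t": time; "joint_pos": joint angles; "joint_velocities": joint speeds; "joint_efforts": joint torques, N m; "tcp_pos": TCP position; "ee_rot": TCP orientation; "wrist_force": force on the tool from outside, world axes, zero at the start; "ft_torque": the same for the moment, N m; "opening": opening from 0.0 (shut) to 1.0 (fully open).
Only numpy, scipy, OpenCV 4.12 (cv2) and the standard library are available. Lean on these libraries where they do the work, as an engineer would, in place of code of your own. Each camera call takes 0.05 s, during which the arm holds its last target. There are 200 camera calls.

## Working session

There is one attempt and no reset: what is moved stays moved. The work goes in short steps, Python scripts to look and compute and a tool call to move; the robot and the scene stay as the last step left them, time stands still between calls to the robot, and variables do not carry over. Pictures are saved under pics/ and viewed, about 8 in all and at most 12, crops included, and the job is handed in when it is done.

Besides the shell and the picture viewer there is one more tool, called after "Request:" in YAML: its name, and indented under it one key for each argument. drive_tool: Moves the arm, as the interface text tells. Its arguments: {"type":"object","properties":{"motion":{"type":"array","items":{"type":"object","properties":{"translation":{"type":"array","items":{"type":"number"}},"angular":{"type":"array","items":{"type":"number"}},"fingers":{"type":"number"}}}},"force":{"type":"number"}},"required":["motion"]}

```bash
mkdir -p pics; python3 - <<'E'
from bench import manip
import cv2
for n in("side","top"):
    im=manip.capture(n); cv2.imwrite(f"pics/{n}0.png",im[:,:,::-1])
    c=manip.get_calibration(n); print(n,c)
print(manip.read_state())
a=cv2.imread("pics/side0.png")
E
```

```text
side {'mtx': array([[485.75440527,   0.        , 256.03244814],
       [  0.        , 485.75440527, 198.64831456],
       [  0.        ,   0.        ,   1.        ]]), 'dist': array([-0.00450703,  0.        ,  0.        ,  0.        ,  0.        ]), 'R': array([[-0.33310091, -0.94270857, -0.01855604],
       [-0.59271701,  0.22465759, -0.77344393],
       [ 0.73330098, -0.2466364 , -0.63359305]]), 't': array([0.20085959, 0.38967834, 1.14993305])}
top {'mtx': array([[413.09271276,   0.        , 255.4207598 ],
       [  0.        , 413.09271276, 185.01412584],
       [  0.        ,   0.        ,   1.        ]]), 'dist': array([-0.06082147,  0.        ,  0.        ,  0.        ,  0.        ]), 'R': array([[-0.0153551 , -0.9997069 , -0.01871729],
       [-0.99672213,  0.01679096, -0.07913955],
       [ 0.07943064,  0.01744074, -0.99668781]]), 't': array([0.03550777, 0.5540969 , 1.42430345])}
{'t': 0.1, 'joint_pos': array([-7.05321308e+01,  1.22209534e+01, -2.00543312e+00,  7.58315823e+01,
        1.48785890e-05,  9.00025745e+01]), 'joint_velocities': array([-0.01860302, -0.05800785,  0.12265102, -0.01890976,  0.00343812,
       -0.0014113 ]), 'joint_efforts': array([-4.43455065e-03, -6.87250757e+01,  4.87807667e+01,  1.21332754e-02,
       -1.96342903e-04, -7.53583777e-06]), 'tcp_pos': array([ 0.16653704, -0.47112534,  0.24186917]), 'ee_rot': array([-1.79942031e+02, -1.22738294e-05,  1.94652947e+01]), 'wrist_force': array([ 0.31019176, -0.34038309, -0.45461158]), 'ft_torque': array([ 0.03161307, -0.02126505,  0.03716659]), 'opening': 1.0025791183198407}
```

View pics/side0.png

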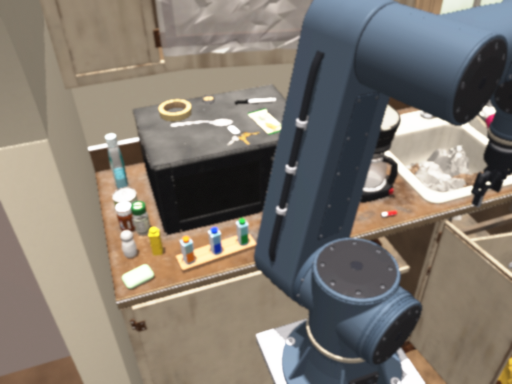

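View pics/top0.png

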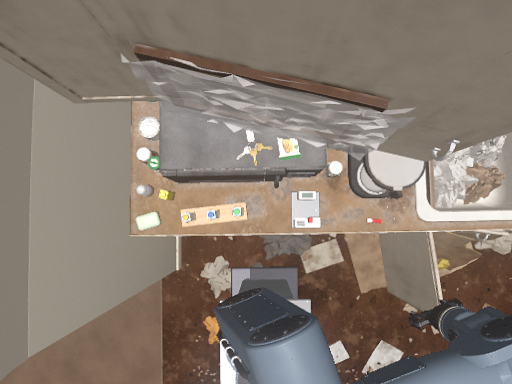

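The side view shows the rack with amber (187,250), blue (215,240) and green (242,230) cells, and the yellow look-alike at (155,240). The top view shows the tester near (306,210), with its red tab at about (310,219), and the amber cell near (187,217). I'll zoom in on both areas.

```bash
cat > h.py <<'E'
import numpy as np, cv2
from bench import manip
def ray(n,u,v):
    c=manip.get_calibration(n); p=cv2.undistortPoints(np.array([[[u,v]]],float),c["mtx"],c["dist"])[0,0]
    R=c["R"]; return -R.T@c["t"], R.T@np.array([p[0],p[1],1])
def atz(n,u,v,z):
    o,d=ray(n,u,v); return o+d*(z-o[2])/d[2]
def proj(n,P):
    c=manip.get_calibration(n); return cv2.projectPoints(np.atleast_2d(np.array(P,float)),cv2.Rodrigues(c["R"])[0],c["t"],c["mtx"],c["dist"])[0][:,0]
def crop(im,x0,y0,w,h,s):
    return cv2.resize(im[y0:y0+h,x0:x0+w],None,fx=s,fy=s,interpolation=cv2.INTER_CUBIC)
E
python3 - <<'E'
from h import *
t=cv2.imread("pics/top0.png"); s=cv2.imread("pics/side0.png")
a=crop(t,175,195,80,37,10); b=np.hstack([crop(t,285,185,40,49,8),crop(s,170,210,90,78,5)[:390]][:1]+[cv2.resize(crop(s,170,210,90,66,5),(480,392))])
b=b[:392]
cv2.imwrite("pics/z1.png",np.vstack([cv2.resize(a,(800,370))[:208*2-46],b[:, :800]])[:800])
print(atz("top",187,217,.1),atz("top",306,210,.086))
E
python3 -c "
import cv2;i=cv2.imread('pics/z1.png');print(i.shape);cv2.imwrite('pics/z1.png',cv2.resize(i,(630,600)) if 0 else i)"
```

```text
[0.44603025 0.25332353 0.1       ] [ 0.46329734 -0.14154954  0.086     ]
(762, 800, 3)
```

View pics/z1.png

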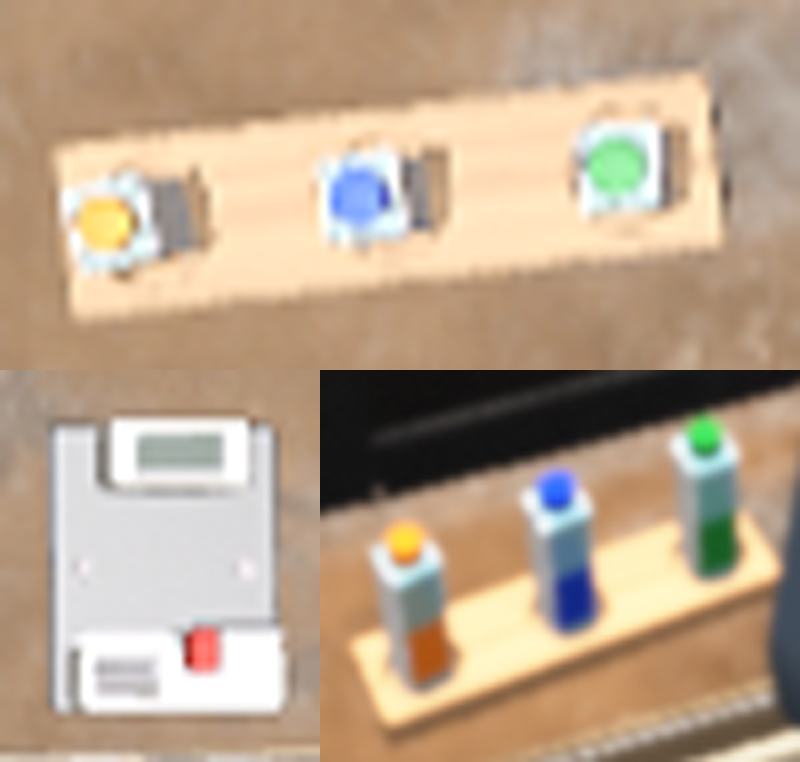

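The zoomed view shows the tester with its axes nearly along the world axes, the red tab at (203,650) in the crop, and the shutter shut. The amber cell's clear face looks toward the robot and its top is turned about 9° in the image. Next I'll fit the poses.

```bash
cat > fit.py <<'E'
from h import *
from scipy.optimize import least_squares
t=cv2.imread("pics/top0.png"); s=cv2.imread("pics/side0.png")
d=lambda x,y,k,ox,oy:((x+.5)/k-.5+ox,(y+.5)/k-.5+oy)
T=lambda x,y:d(x,y-370,8,285,185)
obs=[(T(52,425),(.05,-.063,.014)),(T(274,425),(-.05,-.063,.014)),
(T(108,418),(.03,-.063,.086)),(T(250,418),(-.03,-.063,.086)),(T(80,712),(.043,.063,.086)),(T(283,712),(-.043,.063,.086))]
uv=np.array([o[0] for o in obs]);L=np.array([o[1] for o in obs])
def W(p,L):
    c,s_=np.cos(p[2]),np.sin(p[2]); return np.c_[p[0]+c*L[:,0]-s_*L[:,1],p[1]+s_*L[:,0]+c*L[:,1],L[:,2]]
r=least_squares(lambda p:(proj("top",W(p,L))-uv).ravel(),[.46,-.14,np.pi/2])
print("tester",r.x[:2],np.degrees(r.x[2]),r.fun.reshape(-1,2).round(2).tolist())
def cen(im,m):
    M=cv2.moments(m.astype(np.uint8)*255 if m.dtype==bool else m,True); return M['m10']/M['m00'],M['m01']/M['m00']
def hsvmask(im,lo,hi,box):
    h=cv2.cvtColor(im,cv2.COLOR_BGR2HSV); m=cv2.inRange(h,lo,hi); o=np.zeros_like(m);x0,y0,x1,y1=box;o[y0:y1,x0:x1]=m[y0:y1,x0:x1];return o
red=hsvmask(t,(0,140,120),(8,255,255),(300,212,320,225)); u=cen(t,red); print("tab px",u,"world@.124",atz("top",*u,.12))
for nm,lo,hi,bt,bs in [("amber",(12,130,200),(28,255,255),(180,210,194,225),(170,232,196,246)),("blue",(105,90,150),(130,255,255),(205,205,218,222),(205,222,220,236)),("green",(45,60,120),(75,255,255),(230,205,244,220),(233,216,250,227))]:
    a=cen(t,hsvmask(t,lo,hi,bt)); b=cen(s,hsvmask(s,lo,hi,bs))
    o1,d1=ray("top",*a);o2,d2=ray("side",*b); k=np.linalg.lstsq(np.c_[d1,-d2],o2-o1,rcond=None)[0]
    print(nm,a,b,"top@.1",atz("top",*a,.1),"tri",o1+k[0]*d1,o2+k[1]*d2, proj("side",atz("top",*a,.098)))
# yaw of cell tops
for nm,(cx,cy) in dict(amber=(186,217),blue=(211,215),green=(237,212)).items():
    K=10;c=crop(t,cx-8,cy-8,16,16,K).astype(int)
    m=((c[:,:,0]>c[:,:,2]-15)&(c.max(2)>185)).astype(np.uint8)
    m2=max(cv2.findContours(m,0,1)[0],key=cv2.contourArea); q=cv2.minAreaRect(m2)
    print(nm,q, atz("top",*d(*q[0],K,cx-8,cy-8),.088))
E
python3 fit.py
```

```text
tester [ 0.4668908 -0.1454474] 88.98519178682976 [[-0.45, -0.07], [0.27, -0.04], [-0.04, -0.56], [0.19, -0.54], [-0.26, 0.58], [0.29, 0.61]]
tab px (309.38461538461536, 219.3846153846154) world@.124 [ 0.43216857 -0.14825811  0.12      ]
amber (184.8181818181818, 216.54545454545453) (185.57575757575756, 238.3030303030303) top@.1 [0.44763223 0.26058914 0.1       ] tri [0.44766787 0.2617528  0.09387679] [0.44757728 0.26145715 0.09382008] [[185.57584838 237.160625  ]]
blue (210.33333333333334, 214.125) (213.84615384615384, 229.92307692307693) top@.1 [0.45441662 0.1757159  0.1       ] tri [0.45450547 0.17676814 0.09176796] [0.45484937 0.17780618 0.09190435] [[214.35058578 228.28576919]]
green (236.125, 211.16666666666666) (241.61764705882354, 220.38235294117646) top@.1 [0.46289415 0.090244   0.1       ] tri [0.46299879 0.0906449  0.09384789] [0.4634064  0.0917852  0.09392914] [[242.07992641 219.32218971]]
amber ((81.97712707519531, 83.96237182617188), (90.77324676513672, 87.93222045898438), 77.125) [0.44632331 0.25974884 0.088     ]
blue ((82.65097045898438, 77.19658660888672), (92.41398620605469, 87.28339385986328), 79.04593658447266) [0.45404126 0.17564169 0.088     ]
green ((79.03054809570312, 77.93551635742188), (86.95904541015625, 85.40620422363281), 88.78113555908203) [0.46249342 0.08993946 0.088     ]
```

```bash
cat > cv.py <<'E'
from h import *
from scipy.optimize import minimize
from itertools import product
K=8
def render(n,p,box,z0=.008):
    x0,y0,w,h=box; lab=np.zeros((h*K,w*K),np.uint8)
    c,s=np.cos(p[2]),np.sin(p[2]); a=.014
    def P(L): L=np.array(L,float); Wd=np.c_[p[0]+c*L[:,0]-s*L[:,1],p[1]+s*L[:,0]+c*L[:,1],z0+L[:,2]]; q=proj(n,Wd); return np.round(((q-[x0,y0]+.5)*K-.5)*16).astype(np.int32)
    C=-manip.get_calibration(n)["R"].T@manip.get_calibration(n)["t"]
    for i,(nx,ny) in enumerate([(1,0),(-1,0),(0,1),(0,-1)]):
        wn=np.array([c*nx-s*ny,s*nx+c*ny]); fc=np.array(p[:2])+a*wn
        if (C[:2]-fc)@wn<=0: continue
        t=np.array([-ny,nx])
        for j,(za,zb) in enumerate([(0,.046),(.046,.08)]):
            Q=[(*(a*np.array([nx,ny])+k*a*t),z) for k,z in[(-1,za),(1,za),(1,zb),(-1,zb)]]
            cv2.fillConvexPoly(lab,P(Q),1+2*i+j,shift=4)
    cv2.fillConvexPoly(lab,P([(a,a,.08),(-a,a,.08),(-a,-a,.08),(a,-a,.08)]),10,shift=4)
    th=np.linspace(0,2*np.pi,24); ring=[(.01*np.cos(k),.01*np.sin(k),z) for k in th for z in(.08,.092)]
    cv2.fillConvexPoly(lab,cv2.convexHull(P(ring)),11,shift=4)
    cv2.fillConvexPoly(lab,P([(.01*np.cos(k),.01*np.sin(k),.092) for k in th]),12,shift=4)
    return lab
def cost(p,ims):
    e=0
    for n,im,box in ims:
        x0,y0,w,h=box; lab=render(n,p,box); ids=np.unique(lab)
        A=np.stack([cv2.resize((lab==i).astype(np.float32),(w,h),interpolation=cv2.INTER_AREA).ravel() for i in ids],1)
        b=im[y0:y0+h,x0:x0+w].reshape(-1,3).astype(np.float32)
        x=np.linalg.solve(A.T@A+1e-3*np.eye(len(ids)),A.T@b); e+=((A@x-b)**2).mean()
    return e
if __name__=="__main__":
    t=cv2.imread("pics/top0.png"); s=cv2.imread("pics/side0.png")
    for nm,p0,bt,bs in [("amber",(.447,.260),(179,210,14,15),(176,232,24,34)),("blue",(.4545,.176),(204,207,13,15),(206,224,20,32))]:
      for ims in ([("top",t,bt)],[("side",s,bs)],[("top",t,bt),("side",s,bs)]):
        best=None
        for yw in (88,95,102,109):
            r=minimize(cost,[*p0,np.radians(yw)],args=(ims,),method="Nelder-Mead",options=dict(initial_simplex=[[p0[0]+a,p0[1]+b,np.radians(yw+c)] for a,b,c in[(-.002,0,0),(.003,0,0),(0,.003,0),(0,0,5)]],maxiter=120))
            if best is None or r.fun<best.fun: best=r
        print(nm,[i[0] for i in ims],best.x[:2],np.degrees(best.x[2]),best.fun)
E
python3 cv.py
```

```text
Traceback (most recent call last):
  File "cv.py", line 36, in <module>
    r=minimize(cost,[*p0,np.radians(yw)],args=(ims,),method="Nelder-Mead",options=dict(initial_simplex=[[p0[0]+a,p0[1]+b,np.radians(yw+c)] for a,b,c in[(-.002,0,0),(.003,0,0),(0,.003,0),(0,0,5)]],maxiter=120))
  File "cv.py", line 25, in cost
    x0,y0,w,h=box; lab=render(n,p,box); ids=np.unique(lab)
                       ~~~~~~^^^^^^^^^
  File "cv.py", line 17, in render
    cv2.fillConvexPoly(lab,P([(a,a,.08),(-a,a,.08),(-a,-a,.08),(a,-a,.08)]),10,shift=4)
                           ~^^^^^^^^^^^^^^^^^^^^^^^^^^^^^^^^^^^^^^^^^^^^^^^
  File "cv.py", line 8, in P
    def P(L): L=np.array(L,float); Wd=np.c_[p[0]+c*L[:,0]-s*L[:,1],p[1]+s*L[:,0]+c*L[:,1],z0+L[:,2]]; q=proj(n,Wd); return np.round(((q-[x0,y0]+.5)*K-.5)*16).astype(np.int32)
                                                                                                        ~~~~^^^^^^
  File "h.py", line 9, in proj
    c=manip.get_calibration(n); return cv2.projectPoints(np.atleast_2d(np.array(P,float)),cv2.Rodrigues(c["R"])[0],c["t"],c["mtx"],c["dist"])[0][:,0]
ValueError: time passes only in moves, steps and waits
```

```bash
sed -i 's/manip.get_calibration(n)/cal(n)/g' h.py cv.py; sed -i '2a from functools import lru_cache\n@lru_cache\ndef cal(n): return manip.get_calibration(n)' h.py; time python3 cv.py
```

```text
amber ['top'] [0.44653123 0.26057341] 101.63092855023791 698.9024464242302
amber ['side'] [0.44399333 0.26352082] 109.20003761266186 958.6282071976733
amber ['top', 'side'] [0.44646804 0.2609052 ] 100.84528102311417 1725.5955292714407
blue ['top'] [0.45456389 0.1763474 ] 97.58906974308913 148.04186853236183
blue ['side'] [0.45326034 0.17953389] 102.06207199099394 1341.7887607465261
blue ['top', 'side'] [0.4546838 0.1768513] 93.7788349806201 1600.769740768435
real	0m11.823s
user	0m12.316s
sys	0m0.120s
```

The amber cell is at about (0.4465, 0.261) with its yaw 101°, so the tool yaw should be 11°. The tester is at (0.467, -0.145) with yaw 89°, and the tab is at (0.432, -0.148). I'll close the fingers and go to the tab's +y side to push it.

Request:
drive_tool:
  motion:
    - {"translation": [1.06,1.46,0],"angular": [0,0,-0.5],"fingers": 1}
    - {"translation": [2.1,2.9,0],"angular": [0,0,-1],"fingers": 1}
    - {"translation": [3.2,4.4,0],"angular": [0,0,-1.5],"fingers": 1}
    - {"translation": [4.2,5.8,0],"angular": [0,0,-2],"fingers": 1}
    - {"translation": [5.3,7.3,0],"angular": [0,0,-2.56],"fingers": 1}
  force: 30

```text
t: 0.6
tcp_pos: [0.2996, -0.2874, 0.2422]
ee_rot: [-180.0, 0.0, -1.2]
wrist_force: [0.8, 0.3, -0.1]
opening: 0.144
```

Request:
drive_tool:
  motion:
    - {"translation": [1.06,1.46,0],"fingers": 1,"angular": [0,0,0]}
    - {"translation": [2.1,2.9,0],"fingers": 1,"angular": [0,0,0]}
    - {"translation": [3.2,4.4,0],"fingers": 1,"angular": [0,0,0]}
    - {"translation": [4.2,5.8,0],"fingers": 1,"angular": [0,0,0]}
    - {"translation": [5.3,7.3,0],"fingers": 1,"angular": [0,0,0]}

```text
t: 1.1
tcp_pos: [0.4322, -0.1047, 0.2423]
ee_rot: [180.0, 0.0, -1.0]
wrist_force: [1.8, -1.2, -0.8]
opening: -0.0
```

Request:
drive_tool:
  motion:
    - {"translation": [0,0,-1.3],"fingers": 1,"angular": [0,0,0]}
    - {"translation": [0,0,-2.6],"fingers": 1,"angular": [0,0,0]}
    - {"translation": [0,0,-3.9],"fingers": 1,"angular": [0,0,0]}
    - {"translation": [0,0,-4.8],"fingers": 1,"angular": [0,0,0]}
    - {"translation": [0,0,-5.3],"fingers": 1,"angular": [0,0,0]}

```text
t: 1.6
tcp_pos: [0.4304, -0.106, 0.1077]
ee_rot: [-180.0, 0.2, -1.0]
wrist_force: [-0.6, 0.8, 1.1]
opening: 0.001
```

```bash
cat > look.py <<'E'
from h import *
import sys
k,bt,bs=sys.argv[1],eval(sys.argv[2]),eval(sys.argv[3])
ims=[]
for n,b in(("top",bt),("side",bs)):
    im=manip.capture(n)[:,:,::-1]; cv2.imwrite(f"pics/{n}{k}.png",im); ims.append(cv2.resize(crop(im,*b,1),None,fx=400/b[2],fy=400/b[2],interpolation=cv2.INTER_CUBIC)[:590])
H=max(i.shape[0] for i in ims)
cv2.imwrite(f"pics/c{k}.png",np.hstack([cv2.copyMakeBorder(i,0,H-i.shape[0],0,0,0) for i in ims]))
print(proj("side",[[.432,-.148,.107],[.467,-.145,.062]]),manip.read_state()["wrist_force"])
E
python3 look.py 1 "(270,170,80,80)" "(250,150,130,130)"
```

```text
[[321.84499854 204.60940643]
 [315.03018286 209.20225374]] [ 0.02148381 -0.22866504  0.22534467]
```

View pics/c1.png

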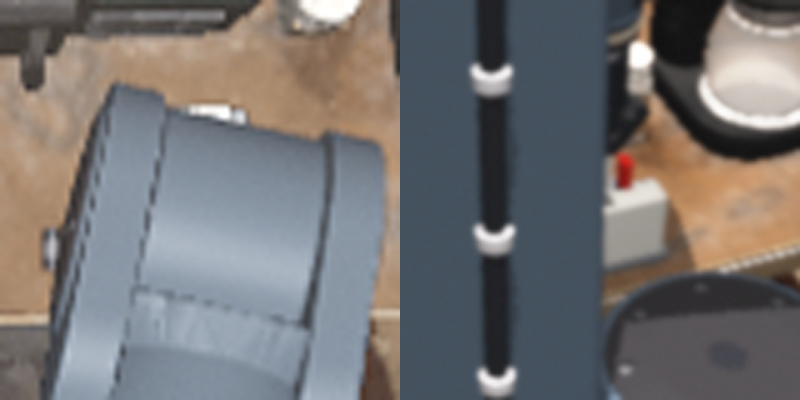

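The tab shows at about (323,205) in the side image, against a prediction of (322,205). Pushing toward -y.

Request:
drive_tool:
  motion:
    - {"translation": [0,-0.35,0],"fingers": 1,"angular": [0,0,0]}
    - {"translation": [0,-0.7,0],"fingers": 1,"angular": [0,0,0]}
    - {"translation": [0,-1.05,0],"fingers": 1,"angular": [0,0,0]}
    - {"translation": [0,-1.4,0],"fingers": 1,"angular": [0,0,0]}
    - {"translation": [0,-1.75,0],"fingers": 1,"angular": [0,0,0]}

```text
t: 2.2
tcp_pos: [0.4318, -0.1511, 0.1101]
ee_rot: [-180.0, -0.0, -1.0]
wrist_force: [0.2, 2.3, 1.4]
opening: 0.002
```

Request:
drive_tool:
  motion:
    - {"translation": [0,-0.05,0],"fingers": 1,"angular": [0,0,0]}
    - {"translation": [0,-0.1,0],"fingers": 1,"angular": [0,0,0]}
    - {"translation": [0,-0.15,0],"fingers": 1,"angular": [0,0,0]}
    - {"translation": [0,-0.2,0],"fingers": 1,"angular": [0,0,0]}
    - {"translation": [0,-0.2,0],"fingers": 1,"angular": [0,0,0]}

```text
t: 2.7
tcp_pos: [0.4316, -0.1544, 0.1098]
ee_rot: [-179.9, 0.0, -1.0]
wrist_force: [0.2, 7.6, 3.5]
opening: -0.002
```

```bash
python3 - <<'E'
from h import *
im=manip.capture("side")[:,:,::-1]; cv2.imwrite("pics/s2.png",im)
for f in("side1","s2"):
    i=cv2.imread(f"pics/{f}.png");m=cv2.inRange(cv2.cvtColor(i,cv2.COLOR_BGR2HSV),(0,150,90),(8,255,255)); m[:190]=0;m[225:]=0;m[:,:315]=0;m[:,350:]=0
    y,x=np.nonzero(m); print(len(x),x.mean(),y.mean())
print(proj("side",[[.432,-.148,.107],[.432,-.172,.107],[.432,-.176,.107]]),manip.read_state()["wrist_force"])
E
```

```text
52 322.9230769230769 204.48076923076923
48 330.3333333333333 202.91666666666666
[[321.84499854 204.60940643]
 [329.19763587 202.76788991]
 [330.41716502 202.46244602]] [-0.08453523  6.96881058  2.81360748]
```

The tab moved about 7.4 px, roughly 24 mm, and the force is up to 7 N. I'll push a bit further, to the end stop.

Request:
drive_tool:
  motion:
    - {"translation": [0,-0.05,0],"fingers": 1,"angular": [0,0,0]}
    - {"translation": [0,-0.1,0],"fingers": 1,"angular": [0,0,0]}
    - {"translation": [0,-0.12,0],"fingers": 1,"angular": [0,0,0]}
    - {"translation": [0,-0.12,0],"fingers": 1,"angular": [0,0,0]}
    - {"translation": [0,-0.12,0],"fingers": 1,"angular": [0,0,0]}

```text
t: 3.25
tcp_pos: [0.4316, -0.1551, 0.1098]
ee_rot: [-179.7, -0.0, -0.9]
wrist_force: [0.2, 28.4, 10.4]
opening: 0.0
```

Force is 28 N with no further travel, so the shutter is at its end stop. I'll back off, rise, and go to the amber cell.

Request:
drive_tool:
  motion:
    - {"translation": [0,0.4,0],"fingers": 1,"angular": [0,0,0]}
    - {"translation": [0,1.2,0],"fingers": 1,"angular": [0,0,0]}
    - {"translation": [0,1.4,1.6],"fingers": 1,"angular": [0,0,0]}
    - {"translation": [0,1.4,3.4],"fingers": 1,"angular": [0,0,0]}
    - {"translation": [0,1.4,5.0],"fingers": 1,"angular": [0,0,0]}

```text
t: 3.75
tcp_pos: [0.4313, -0.1227, 0.2367]
ee_rot: [180.0, -0.0, -1.0]
wrist_force: [1.5, -1.7, -0.1]
opening: 0.002
```

Request:
drive_tool:
  motion:
    - {"translation": [0.1,1.6,0],"fingers": -0.35,"angular": [0,0,0.3]}
    - {"translation": [0.2,3.2,0],"fingers": -0.35,"angular": [0,0,0.6]}
    - {"translation": [0.3,4.8,0],"fingers": -0.35,"angular": [0,0,0.9]}
    - {"translation": [0.4,6.4,0],"fingers": -0.35,"angular": [0,0,1.2]}
    - {"translation": [0.5,8.0,0],"fingers": -0.35,"angular": [0,0,1.5]}

```text
t: 4.25
tcp_pos: [0.4439, 0.0785, 0.2349]
ee_rot: [180.0, -0.0, 11.1]
wrist_force: [1.2, 0.2, -0.0]
opening: 0.676
```

Request:
drive_tool:
  motion:
    - {"translation": [0.0,1.6,0],"fingers": -0.35,"angular": [0,0,0]}
    - {"translation": [0.05,3.2,0],"fingers": -0.35,"angular": [0,0,0]}
    - {"translation": [0.1,4.8,0],"fingers": -0.35,"angular": [0,0,0]}
    - {"translation": [0.1,6.4,0],"fingers": -0.35,"angular": [0,0,0]}
    - {"translation": [0.1,7.36,0],"fingers": -0.35,"angular": [0,0,0]}

```text
t: 4.75
tcp_pos: [0.4707, 0.135, 0.2347]
ee_rot: [-177.7, 0.1, 14.7]
wrist_force: [-0.8, -0.5, 0.7]
opening: 0.678
```

Request:
drive_tool:
  motion:
    - {"translation": [0,0,-1.3],"fingers": -0.35,"angular": [0,0,0]}
    - {"translation": [0,0,-2.6],"fingers": -0.35,"angular": [0,0,0]}
    - {"translation": [0,0,-3.6],"fingers": -0.35,"angular": [0,0,0]}
    - {"translation": [0,0,-4.2],"fingers": -0.35,"angular": [0,0,0]}
    - {"translation": [0,0,-4.2],"fingers": -0.35,"angular": [0,0,0]}

```text
t: 5.25
tcp_pos: [0.4692, 0.1343, 0.1281]
ee_rot: [-177.8, 0.3, 14.6]
wrist_force: [-0.4, 0.2, 0.9]
opening: 0.675
```

```bash
python3 look.py 3 "(160,180,100,60)" "(160,180,110,110)"; python3 -c "
from h import *;print(manip.read_state()['tcp_pos'],manip.read_state()['ee_rot'])"
```

```text
[[321.84499854 204.60940643]
 [315.03018286 209.20225374]] [0.35857919 0.46123404 1.34274518]
[0.47041646 0.1349423  0.13031881] [-1.77741268e+02  6.96506748e-02  1.46543841e+01]
```

View pics/c3.png

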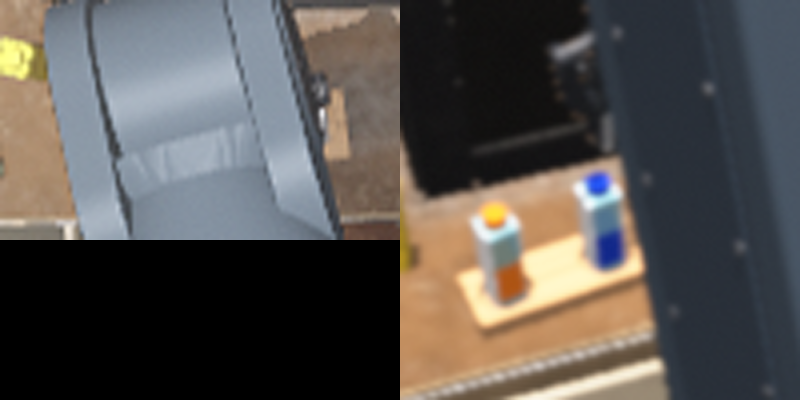

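The arm stopped short at y=0.135 because a joint reached its range, so I lowered it between the blue and green cells. The fingertips stayed above the caps (0.117 against 0.100 m) and nothing was touched. I'll go back up and check the joints.

Request:
drive_tool:
  motion:
    - {"translation": [0,0,1.3],"fingers": -0.35,"angular": [0,0,0]}
    - {"translation": [0,0,2.6],"fingers": -0.35,"angular": [0,0,0]}
    - {"translation": [0,0,3.6],"fingers": -0.35,"angular": [0,0,0]}
    - {"translation": [0,0,4.2],"fingers": -0.35,"angular": [0,0,0]}
    - {"translation": [0,0,4.2],"fingers": -0.35,"angular": [0,0,0]}

```text
t: 5.85
tcp_pos: [0.4716, 0.1356, 0.2381]
ee_rot: [-177.7, -0.2, 14.7]
wrist_force: [0.7, 0.1, -0.7]
opening: 0.673
```

```bash
python3 -c "
from h import *;s=manip.read_state();print(s['joint_pos'].round(1),s['tcp_pos'],s['ee_rot'])"
```

```text
[ 14.6  10.9  -4.2  74.6   2.3 179.9] [0.47157401 0.13557055 0.23807313] [-177.73825107   -0.2281261    14.69147131]
```

Joint 6 is at its limit, so I'll use the equivalent grasp half a turn round (yaw 191°) and turn up here while moving over.

Request:
drive_tool:
  motion:
    - {"translation": [0,0,0],"fingers": -0.35,"angular": [0,0,1.07]}
    - {"translation": [0,0,0],"fingers": -0.35,"angular": [0,0,2.14]}
    - {"translation": [-0.2,0.5,0],"fingers": -0.35,"angular": [0,0,3.2]}
    - {"translation": [-0.3,1.0,0],"fingers": -0.35,"angular": [0,0,4.26]}
    - {"translation": [-0.4,1.5,0],"fingers": -0.35,"angular": [0,0,5.3]}

```text
t: 6.35
tcp_pos: [0.46, 0.1731, 0.2348]
ee_rot: [-177.7, 0.1, 57.4]
wrist_force: [-0.6, -0.4, 0.4]
opening: 0.675
```

Request:
drive_tool:
  motion:
    - {"translation": [0,0.5,0],"fingers": -0.35,"angular": [0,0,1.07]}
    - {"translation": [-0.1,1.0,0],"fingers": -0.35,"angular": [0,0,2.14]}
    - {"translation": [-0.2,1.5,0],"fingers": -0.35,"angular": [0,0,3.2]}
    - {"translation": [-0.3,2.0,0],"fingers": -0.35,"angular": [0,0,4.26]}
    - {"translation": [-0.4,2.5,0],"fingers": -0.35,"angular": [0,0,5.3]}

```text
t: 6.85
tcp_pos: [0.4501, 0.2358, 0.2348]
ee_rot: [-177.7, 0.1, 99.8]
wrist_force: [-0.5, 0.3, -0.8]
opening: 0.677
```

Request:
drive_tool:
  motion:
    - {"translation": [0,0.2,0],"fingers": -0.35,"angular": [0,0,1.07]}
    - {"translation": [0,0.4,0],"fingers": -0.35,"angular": [0,0,2.14]}
    - {"translation": [0,0.6,0],"fingers": -0.35,"angular": [0,0,3.2]}
    - {"translation": [0,0.8,0],"fingers": -0.35,"angular": [0,0,4.26]}
    - {"translation": [0,1,0],"fingers": -0.35,"angular": [0,0,5.3]}

```text
t: 7.35
tcp_pos: [0.4502, 0.2605, 0.2348]
ee_rot: [-177.7, 0.1, 142.2]
wrist_force: [0.4, 1.2, -0.6]
opening: 0.675
```

Request:
drive_tool:
  motion:
    - {"translation": [0,0,0],"fingers": -0.35,"angular": [0,0,1.07]}
    - {"translation": [0,0,0],"fingers": -0.35,"angular": [0,0,2.14]}
    - {"translation": [0,0,0],"fingers": -0.35,"angular": [0,0,3.2]}
    - {"translation": [0,0,0],"fingers": -0.35,"angular": [0,0,4.26]}
    - {"translation": [0,0,0],"fingers": -0.35,"angular": [0,0,5.3]}

```text
t: 7.85
tcp_pos: [0.4502, 0.2603, 0.2348]
ee_rot: [-177.7, 0.1, -175.3]
wrist_force: [-0.9, -0.1, -0.2]
opening: 0.675
```

```bash
cat > st.py <<'E'
from h import *
from scipy.spatial.transform import Rotation as Ro
import sys
tgt=list(map(float,sys.argv[1:5])) # x y z yaw
s=manip.read_state(); Rc=Ro.from_euler('xyz',s['ee_rot'],degrees=True); Rt=Ro.from_euler('xyz',[180,0,tgt[3]],degrees=True)
print(s['t'],s['joint_pos'].round(1),s['tcp_pos'],s['ee_rot'],s['wrist_force'].round(1)); print("trans",((tgt[:3]-s['tcp_pos'])/.025).round(3),"ang",((Rt*Rc.inv()).as_rotvec(degrees=True)/8).round(3))
E
python3 st.py .4467 .2607 .2 191
```

```text
7.85 [31.2 15.5  1.2 76.6 -2.1 26.6] [0.45018339 0.26028638 0.23477616] [-1.77729405e+02  7.93081348e-02 -1.75349029e+02] [-0.9 -0.1 -0.2]
trans [-0.139  0.017 -1.391] ang [0.28  0.048 0.794]
```

Request:
drive_tool:
  motion:
    - {"translation": [-0.07,0.02,0],"fingers": -0.35,"angular": [0.14,0.02,0.4]}
    - {"translation": [-0.14,0.02,0],"fingers": -0.35,"angular": [0.28,0.048,0.794]}
    - {"translation": [-0.14,0.02,-0.8],"fingers": -0.35,"angular": [0.28,0.048,0.794]}
    - {"translation": [-0.14,0.02,-1.4],"fingers": -0.35,"angular": [0.28,0.048,0.794]}
    - {"translation": [-0.14,0.02,-1.4],"fingers": -0.35,"angular": [0.28,0.048,0.794]}

```text
t: 8.35
tcp_pos: [0.4458, 0.2602, 0.1982]
ee_rot: [-179.9, -0.2, -169.4]
wrist_force: [-0.3, -0.2, -0.2]
opening: 0.674
```

```bash
python3 st.py .4467 .2607 .13 191; python3 look.py 4 "(150,180,110,60)" "(130,170,130,130)"
```

```text
8.35 [30.3 14.9 -4.8 70.4  0.  19.6] [0.44580139 0.26023937 0.1982001 ] [-1.79947656e+02 -1.60998789e-01 -1.69352401e+02] [-0.3 -0.2 -0.2]
trans [ 0.036  0.018 -2.728] ang [ 0.01  -0.019  0.044]
[[321.84499854 204.60940643]
 [315.03018286 209.20225374]] [0.95113935 0.54500109 0.85084624]
```

View pics/c4.png

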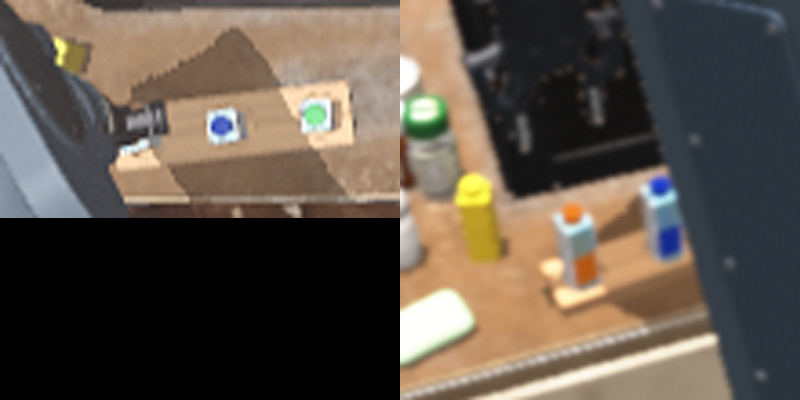

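The fingers are above the amber cell, in line with it. The yellow look-alike and the jars are clear of the way, so I'll descend.

Request:
drive_tool:
  motion:
    - {"translation": [0.03,0.02,-1],"fingers": -0.35,"angular": [0,0,0.04]}
    - {"translation": [0.03,0.02,-2],"fingers": -0.35,"angular": [0,0,0.04]}
    - {"translation": [0.03,0.02,-2.6],"fingers": -0.35,"angular": [0,0,0.04]}
    - {"translation": [0.03,0.02,-2.6],"fingers": -0.35,"angular": [0,0,0.04]}
    - {"translation": [0.03,0.02,-2.6],"fingers": -0.35,"angular": [0,0,0.04]}

```text
t: 8.95
tcp_pos: [0.4478, 0.2617, 0.1359]
ee_rot: [180.0, 0.0, -169.0]
wrist_force: [0.6, -0.5, 0.1]
opening: 0.673
```

```bash
python3 st.py .4467 .2607 .052 191; python3 look.py 5 "(160,190,60,45)" "(160,200,70,70)"
```

```text
8.95 [ 30.3  16.9 -11.5  61.6   0.   19.3] [0.44775653 0.26169525 0.13594069] [ 1.79979388e+02  3.56439803e-02 -1.69008644e+02] [ 0.6 -0.5  0.1]
trans [-0.042 -0.04  -3.358] ang [-0.003  0.004  0.001]
[[321.84499854 204.60940643]
 [315.03018286 209.20225374]] [-0.14245438  0.29219137 -0.20284524]
```

View pics/c5.png

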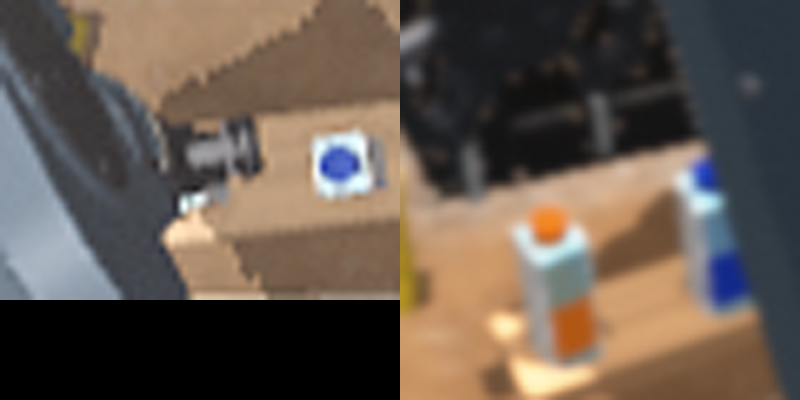

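```bash
python3 - <<'E'
from h import *
P=[[.4478,.2617,.125],[.4478-.19*.035,.2617+.98*.035,.128],[.4478+.19*.035,.2617-.98*.035,.128],[.4467,.2607,.1]]
q=proj("side",P);print(((q-[160,200])*400/70+[400,0]).round()); q=proj("top",P);print(((q-[160,190])*400/60).round())
E
```

```text
[[538. 172.]
 [470. 194.]
 [604. 142.]
 [547. 211.]]
[[154. 176.]
 [ 82. 191.]
 [222. 162.]
 [165. 179.]]
```

The fingertips straddle the cap as predicted: (475,180) and (600,150) seen, against (470,194) and (604,142). Descending to grasp height.

Request:
drive_tool:
  motion:
    - {"translation": [-0.02,-0.02,-0.7],"fingers": -0.35,"angular": [0,0,0]}
    - {"translation": [-0.02,-0.02,-1.4],"fingers": -0.35,"angular": [0,0,0]}
    - {"translation": [-0.02,-0.02,-2.1],"fingers": -0.35,"angular": [0,0,0]}
    - {"translation": [-0.02,-0.02,-2.8],"fingers": -0.35,"angular": [0,0,0]}
    - {"translation": [-0.02,-0.02,-3.3],"fingers": -0.35,"angular": [0,0,0]}

```text
t: 9.55
tcp_pos: [0.4472, 0.2612, 0.0523]
ee_rot: [180.0, 0.0, -169.0]
wrist_force: [-0.3, -0.8, -0.3]
opening: 0.675
```

Request:
drive_tool:
  motion:
    - {"translation": [0,0,0],"fingers": -0.1,"angular": [0,0,0]}
    - {"translation": [0,0,0],"fingers": 0.1,"angular": [0,0,0]}
    - {"translation": [0,0,0],"fingers": 0.2,"angular": [0,0,0]}
    - {"translation": [0,0,0],"fingers": 0.25,"angular": [0,0,0]}
    - {"translation": [0,0,0],"fingers": 0.28,"angular": [0,0,0]}
  force: 20

```text
t: 10.05
tcp_pos: [0.4471, 0.2611, 0.0528]
ee_rot: [180.0, 0.0, -169.0]
wrist_force: [1.0, -0.5, -0.4]
opening: 0.356
```

```bash
python3 st.py .4467 .2607 .052 191; python3 look.py 6 "(160,190,60,45)" "(160,200,70,70)"
```

```text
10.05 [ 30.3  20.9 -18.9  50.2   0.   19.3] [0.44707537 0.26112443 0.05282186] [ 1.79980623e+02  2.62679031e-02 -1.69005166e+02] [ 1.  -0.5 -0.4]
trans [-0.015 -0.017 -0.033] ang [-0.003  0.003  0.001]
[[321.84499854 204.60940643]
 [315.03018286 209.20225374]] [0.48019035 0.43387409 0.7222732 ]
```

View pics/c6.png

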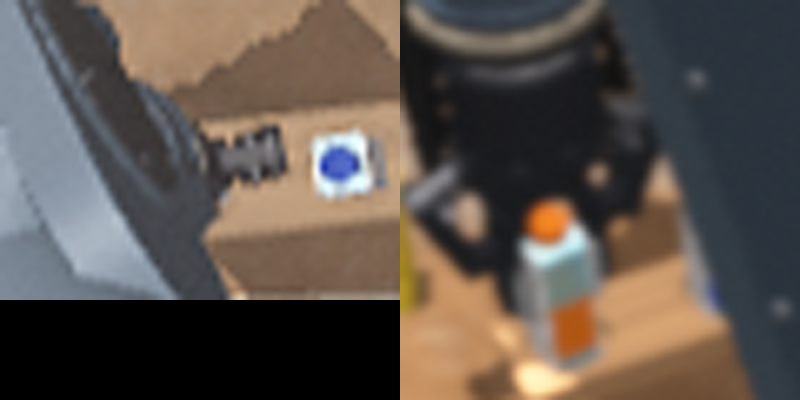

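```bash
python3 - <<'E'
from h import *
from cv import render
s=cv2.imread("pics/side6.png"); K=10; box=(165,210,50,56); x0,y0,w,h=box
c=crop(s,*box,K)
def poly(P,col): cv2.polylines(c,[np.round((proj("side",P)-[x0,y0]+.5)*K).astype(int)],True,col,1)
a=np.radians(11); jy=np.array([-np.sin(a),np.cos(a)]); jx=np.array([np.cos(a),np.sin(a)]); o=np.array([.4471,.2611])
for sg in(1,-1):
  for yo in(.015,.0295):
    poly([[*(o+sg*yo*jy+k*.011*jx),z] for k,z in[(-1,.041),(1,.041),(1,.08),(-1,.08)]],(0,255,0) if yo<.02 else (255,0,255))
b=np.array([.4467,.2607])
for ny in(-1,1): poly([[*(b+ny*.014*jx+k*.014*jy),z] for k,z in[(-1,.008),(1,.008),(1,.088),(-1,.088)]],(0,255,255) if ny<0 else (255,255,0))
cv2.imwrite("pics/ov.png",c)
E
```

```text
(no output)
```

View pics/ov.png

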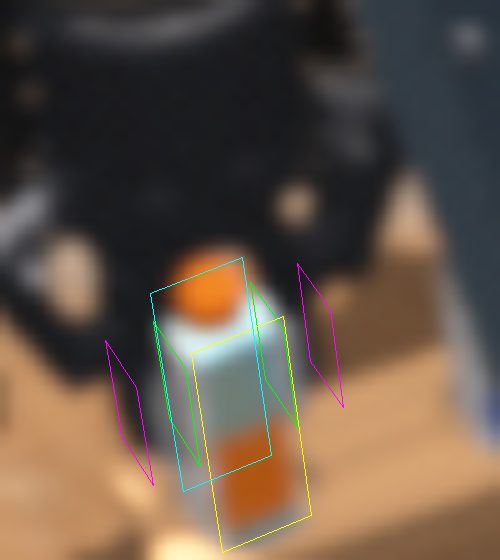

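```bash
python3 - <<'E'
from h import *
A=[]
for k in(5,6):
    s=cv2.imread(f"pics/side{k}.png"); c=crop(s,172,222,40,50,10); A.append(np.clip(c.astype(float)*1.5+20,0,255).astype(np.uint8))
cv2.imwrite("pics/cmp.png",np.hstack(A))
E
```

```text
(no output)
```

View pics/cmp.png

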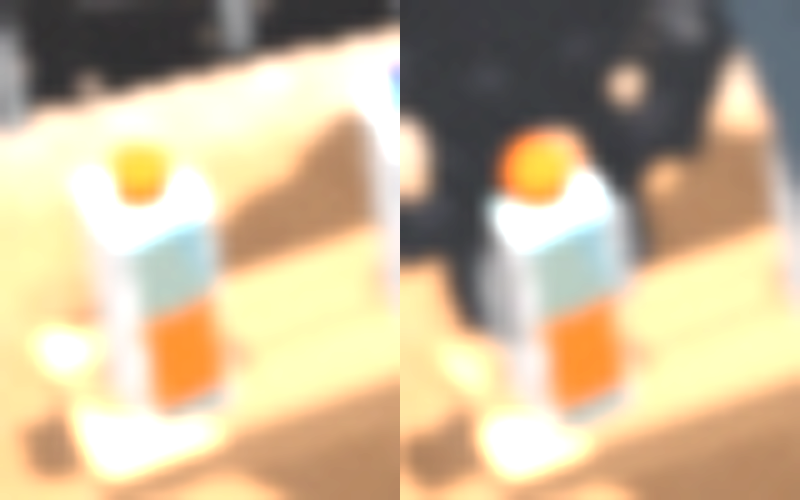

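With the contrast raised, the grey pads lie along the frosted faces, with the left pad's edge near (512,290). They may sit a few mm too far back, so I'll shift 1.5 mm toward the robot and then close.

Request:
drive_tool:
  motion:
    - {"translation": [-0.06,-0.01,0],"fingers": 0.28,"angular": [0,0,0]}
    - {"translation": [-0.06,-0.01,0],"fingers": 0.28,"angular": [0,0,0]}
    - {"translation": [-0.06,-0.01,0],"fingers": 0.4,"angular": [0,0,0]}
    - {"translation": [-0.06,-0.01,0],"fingers": 0.5,"angular": [0,0,0]}
    - {"translation": [-0.06,-0.01,0],"fingers": 0.6,"angular": [0,0,0]}
  force: 20

```text
t: 10.65
tcp_pos: [0.4453, 0.2607, 0.0523]
ee_rot: [180.0, -0.0, -169.0]
wrist_force: [-1.0, -1.0, 2.7]
opening: 0.328
```

Request:
drive_tool:
  motion:
    - {"translation": [0,0,0],"fingers": 1,"angular": [0,0,0]}
    - {"translation": [0,0,0],"fingers": 1,"angular": [0,0,0]}
    - {"translation": [0,0,0.3],"fingers": 1,"angular": [0,0,0]}
    - {"translation": [0,0,0.6],"fingers": 1,"angular": [0,0,0]}
    - {"translation": [0,0,1.0],"fingers": 1,"angular": [0,0,0]}
  force: 25

```text
t: 11.15
tcp_pos: [0.4453, 0.2607, 0.078]
ee_rot: [-180.0, -0.0, -169.0]
wrist_force: [0.3, -0.6, -0.6]
opening: 0.326
```

```bash
python3 st.py .4467 .2607 .052 191; python3 look.py 7 "(160,190,60,45)" "(160,200,60,60)"
```

```text
11.15 [ 30.3  19.3 -17.1  53.6   0.   19.3] [0.44529967 0.26070415 0.07802514] [-1.79999941e+02 -2.03784718e-02 -1.69006616e+02] [ 0.3 -0.6 -0.6]
trans [ 0.056 -0.    -1.041] ang [ 0.    -0.002  0.001]
[[321.84499854 204.60940643]
 [315.03018286 209.20225374]] [ 0.31979927 -0.8948855  -0.41443257]
```

View pics/c7.png

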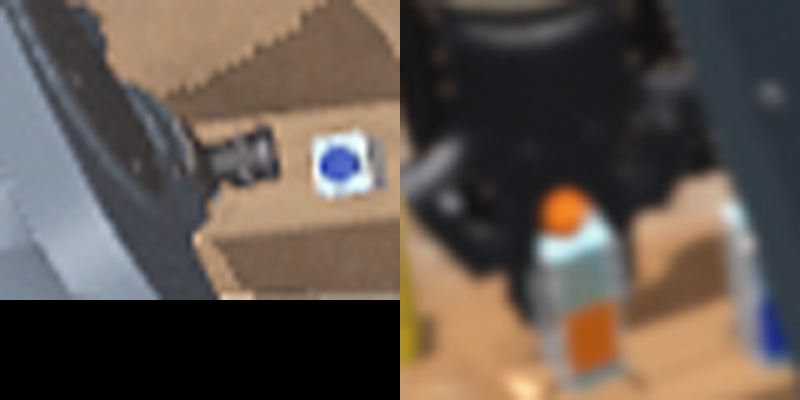

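The cell is gripped (opening 27.7 mm) and lifted clear, with the fingers on the frosted sides and the clear face exposed. I'll raise it and carry it to the tester.

Request:
drive_tool:
  motion:
    - {"translation": [0,0,0.8],"fingers": 1,"angular": [0,0,0]}
    - {"translation": [0,0,1.8],"fingers": 1,"angular": [0,0,0]}
    - {"translation": [0,0,2.8],"fingers": 1,"angular": [0,0,0]}
    - {"translation": [0,0,3.8],"fingers": 1,"angular": [0,0,0]}
    - {"translation": [0,0,4.4],"fingers": 1,"angular": [0,0,0]}

```text
t: 11.75
tcp_pos: [0.4458, 0.261, 0.1893]
ee_rot: [180.0, 0.1, -169.0]
wrist_force: [-0.4, -0.2, -1.1]
opening: 0.325
```

Request:
drive_tool:
  motion:
    - {"translation": [0.05,-0.6,0],"fingers": 1,"angular": [0,0,-0.1]}
    - {"translation": [0.1,-1.6,0],"fingers": 1,"angular": [0,0,-0.2]}
    - {"translation": [0.15,-2.8,0],"fingers": 1,"angular": [0,0,-0.3]}
    - {"translation": [0.2,-4.1,0],"fingers": 1,"angular": [0,0,-0.4]}
    - {"translation": [0.25,-5.4,0],"fingers": 1,"angular": [0,0,-0.5]}

```text
t: 12.25
tcp_pos: [0.4509, 0.1238, 0.1864]
ee_rot: [-180.0, -0.1, -173.1]
wrist_force: [1.0, 0.5, -0.4]
opening: 0.329
```

Request:
drive_tool:
  motion:
    - {"translation": [0.05,-1.3,0],"fingers": 1,"angular": [0,0,-0.1]}
    - {"translation": [0.1,-2.6,0],"fingers": 1,"angular": [0,0,-0.2]}
    - {"translation": [0.15,-3.9,0],"fingers": 1,"angular": [0,0,-0.3]}
    - {"translation": [0.2,-5.2,0],"fingers": 1,"angular": [0,0,-0.4]}
    - {"translation": [0.25,-6.4,0],"fingers": 1,"angular": [0,0,-0.5]}

```text
t: 12.75
tcp_pos: [0.4569, -0.0364, 0.1865]
ee_rot: [-180.0, -0.1, -177.1]
wrist_force: [0.4, 0.6, -0.1]
opening: 0.324
```

Request:
drive_tool:
  motion:
    - {"translation": [0.1,-1.2,0],"fingers": 1,"angular": [0,0,-0.1]}
    - {"translation": [0.2,-2.4,0],"fingers": 1,"angular": [0,0,-0.2]}
    - {"translation": [0.3,-3.4,0],"fingers": 1,"angular": [0,0,-0.3]}
    - {"translation": [0.31,-4.1,0],"fingers": 1,"angular": [0,0,-0.4]}
    - {"translation": [0.31,-4.45,0],"fingers": 1,"angular": [0,0,-0.5]}

```text
t: 13.25
tcp_pos: [0.4647, -0.1472, 0.1864]
ee_rot: [180.0, -0.1, 178.8]
wrist_force: [0.1, 0.1, -1.4]
opening: 0.326
```

```bash
python3 st.py .4655 -.1455 .078 179; python3 look.py 8 "(275,175,60,60)" "(270,160,90,90)"
```

```text
13.25 [-17.6  11.8 -10.6  67.7  -0.  -16.4] [ 0.46466307 -0.14724265  0.18643006] [ 1.79993041e+02 -8.32435829e-02  1.78827514e+02] [ 0.1  0.1 -1.4]
trans [ 0.033  0.07  -4.337] ang [-0.001 -0.01   0.022]
[[321.84499854 204.60940643]
 [315.03018286 209.20225374]] [-0.32351395 -0.60646533 -0.63025224]
```

Request:
drive_tool:
  motion:
    - {"translation": [0.03,0.06,-0.5],"fingers": 1,"angular": [0,0,0]}
    - {"translation": [0.03,0.06,-1.1],"fingers": 1,"angular": [0,0,0]}
    - {"translation": [0.03,0.06,-1.7],"fingers": 1,"angular": [0,0,0]}
    - {"translation": [0.03,0.06,-2.1],"fingers": 1,"angular": [0,0,0]}
    - {"translation": [0.03,0.06,-2.4],"fingers": 1,"angular": [0,0,0]}

```text
t: 13.85
tcp_pos: [0.466, -0.1434, 0.1266]
ee_rot: [180.0, -0.1, 179.0]
wrist_force: [0.2, 0.1, -1.4]
opening: 0.326
```

Request:
drive_tool:
  motion:
    - {"translation": [0,0,-0.4],"fingers": 1,"angular": [0,0,0]}
    - {"translation": [0,0,-0.8],"fingers": 1,"angular": [0,0,0]}
    - {"translation": [0,0,-1.2],"fingers": 1,"angular": [0,0,0]}
    - {"translation": [0,0,-1.6],"fingers": 1,"angular": [0,0,0]}
    - {"translation": [0,0,-1.94],"fingers": 1,"angular": [0,0,0]}

```text
t: 14.35
tcp_pos: [0.4662, -0.144, 0.0779]
ee_rot: [180.0, -0.0, 179.0]
wrist_force: [-0.4, 0.1, -1.2]
opening: 0.327
```

```bash
python3 st.py .4655 -.1455 .078 179; python3 look.py 9 "(275,175,60,60)" "(270,160,90,90)"
```

```text
14.35 [-17.2  16.3 -21.4  52.4   0.  -16.2] [ 0.46618696 -0.14402461  0.07789976] [ 1.79990151e+02 -3.34072275e-02  1.78988711e+02] [-0.4  0.1 -1.2]
trans [-0.027 -0.059  0.004] ang [-0.001 -0.004  0.001]
[[321.84499854 204.60940643]
 [315.03018286 209.20225374]] [-1.09022603  0.12532917 -0.75330381]
```

View pics/c9.png

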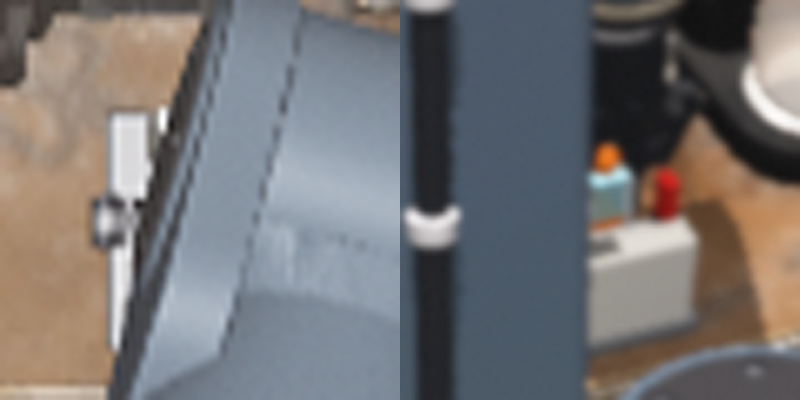

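The last picture shows the amber cell hanging upright in the gap. Its cap is at about px (317,195) and the red tab at (330,204), open. I'll check both numerically.

```bash
python3 - <<'E'
from h import *
s=cv2.imread("pics/side9.png");h=cv2.cvtColor(s,cv2.COLOR_BGR2HSV)
def bl(lo,hi,x0,y0,x1,y1):
    m=cv2.inRange(h,lo,hi)[y0:y1,x0:x1];y,x=np.nonzero(m);return len(x),x.mean()+x0,y.mean()+y0,x.min()+x0,x.max()+x0,y.min()+y0,y.max()+y0
print("cap",bl((8,150,120),(28,255,255),310,188,325,200)); print("tab",bl((0,150,90),(7,255,255),322,190,345,215))
c=[.467,-.1455]
print(proj("side",[[*c,.126],[*c,.114],[*c,.12],[c[0],c[1]+.01,.12],[c[0],c[1]-.01,.12],[.432,-.148,.107],[.432,-.176,.107]]))
a=cv2.imread("pics/side0.png");b=cv2.imread("pics/top0.png");t=cv2.imread("pics/top7.png")
E
```

```text
cap (24, np.float64(316.125), np.float64(195.0), np.int64(314), np.int64(319), np.int64(193), np.int64(197))
tab (63, np.float64(329.4761904761905), np.float64(202.73015873015873), np.int64(327), np.int64(332), np.int64(197), np.int64(208))
[[316.43655372 192.85962304]
 [316.19548212 195.9860032 ]
 [316.31570529 194.42690409]
 [313.26028129 195.17237362]
 [319.36070252 193.68397457]
 [321.84499854 204.60940643]
 [330.41716502 202.46244602]]
```

```bash
python3 - <<'E'
from h import *
for k in(0,3,4,5,6,7):
    t=cv2.imread(f"pics/top{k}.png");m=cv2.inRange(cv2.cvtColor(t,cv2.COLOR_BGR2HSV),(0,110,90),(8,255,255))[212:226,300:328];y,x=np.nonzero(m)
    if len(x):print(k,len(x),x.mean()+300,y.mean()+212,atz("top",x.mean()+300,y.mean()+212,.12))
for k in(4,7):
    t=cv2.imread(f"pics/top{k}.png").astype(int);o=cv2.imread("pics/top0.png").astype(int)
    for n,(u,v) in dict(blue=(211,214),green=(236,211)).items():
        M=lambda i:(lambda w:(w[0],w[1]))(cv2.phaseCorrelate(o[v-8:v+8,u-8:u+8].sum(2).astype(np.float64),i[v-8:v+8,u-8:u+8].sum(2).astype(np.float64))); print(k,n,M(t))
E
```

```text
0 16 309.5 219.5 [ 0.4317896  -0.14862274  0.12      ]
3 17 316.52941176470586 219.35294117647058 [ 0.43188433 -0.17140451  0.12      ]
4 17 316.52941176470586 219.35294117647058 [ 0.43188433 -0.17140451  0.12      ]
5 17 316.52941176470586 219.35294117647058 [ 0.43188433 -0.17140451  0.12      ]
6 17 316.52941176470586 219.35294117647058 [ 0.43188433 -0.17140451  0.12      ]
7 16 316.5 219.5 [ 0.43141085 -0.17129709  0.12      ]
4 blue ((0.44205695135930956, -0.08230223322395602), 0.38798893603597856)
4 green ((0.11000166702768865, -0.3377979255057735), 0.5802359793943366)
7 blue ((0.32924776701204195, 0.10197587537228614), 0.37570475460137265)
7 green ((0.10286037153129168, -0.08884439891230222), 1.0038162192160247)
```

```bash
python3 - <<'E'
from h import *
for k in(0,4,7):
    t=cv2.imread(f"pics/top{k}.png").astype(float);w=(t[...,2]-np.maximum(t[...,1],t[...,0]))[212:228,302:326]; w[w<12]=0
    print(k,w.sum(),w.sum(0).round().astype(int)); x=(w.sum(0)*np.arange(302,326)).sum()/w.sum(); print(x)
for k in("side1","s2","side9"):
    t=cv2.imread(f"pics/{k}.png").astype(float);w=(t[...,2]-np.maximum(t[...,1],t[...,0]))[196:207,316:340]; print(k,w.sum(0).round().astype(int))
E
```

```text
0 4987.0 [  0   0   0   0   0   0 419 761 705 726 250   0   0   0   0   0   0   0
 226 383 361 372 398 386]
315.3398836976138
4 5104.0 [  0   0   0   0   0   0   0   0   0   0   0   0  12 468 759 718 719 348
 195 384 357 371 386 387]
319.27547021943576
7 5099.0 [  0   0   0   0   0   0   0   0   0   0   0   0  13 469 760 721 718 348
 180 383 358 373 391 385]
319.27377917238675
side1 [-102   -4   97  261  509  798 1021 1083  981  763  568  476  450  452
  460  462  464  466  480  489  507  524  533  537]
s2 [  22   23   27   25    6  -19  -25  -23  -17  -12   12  112  458  954
 1207 1148  888  631  509  492  505  524  533  537]
side9 [  56  -14 -157 -252 -235 -145  -44   82  233  346  460  653  927 1155
 1239 1138  875  611  480  449  461  478  488  487]
```

```bash
python3 - <<'E'
from h import *
a=cv2.imread("pics/top0.png").astype(int).sum(2)//3;b=cv2.imread("pics/top4.png").astype(int).sum(2)//3
print("cols",list(range(293,324)))
for v in range(213,220):print(v,a[v,293:324]);print("   ",b[v,293:324])
P=[[.43+dx,y,z] for dx,y,z in[(0.004,-.1455,.086),(0,-.1455-.043,.086),(0,-.1455+.043,.086)]];print(proj("top",P))
E
```

```text
cols [293, 294, 295, 296, 297, 298, 299, 300, 301, 302, 303, 304, 305, 306, 307, 308, 309, 310, 311, 312, 313, 314, 315, 316, 317, 318, 319, 320, 321, 322, 323]
213 [225 223 224 224 224 223 223 223 224 223 222 222 221 222 221 221 220 221
 220 220 220 219 219 218 222 222 157 155 155 156 157]
    [221 222 220 220 219 220 219 220 219 219 219 219 219 218 217 217 217 217
 217 216 217 217 217 216 218 217 156 151 152 153 154]
214 [225 224 224 223 223 222 223 222 222 223 222 221 221 222 222 222 221 221
 220 222 221 221 220 219 221 219 154 153 154 155 154]
    [222 220 220 219 220 219 220 218 220 219 218 219 218 218 218 218 218 217
 218 218 217 217 216 216 218 214 152 150 149 153 152]
215 [226 224 224 223 223 223 222 223 222 222 223 222 223 222 222 223 224 224
 224 223 223 222 221 221 221 217 166 149 153 155 154]
    [221 220 220 219 219 219 220 219 219 218 218 219 219 218 218 218 218 217
 218 219 220 220 219 220 220 214 163 147 148 151 150]
216 [225 224 223 222 222 223 222 222 221 221 221 220 221 222 224 223 197 196
 196 193 192 191 189 189 190 185 151 150 151 152 153]
    [222 220 221 219 2
[... 282 characters left out ...]
29 230 229 229 229 229 229 230 228
 210 210 179 144 126 148 158 156 156 176 151 152 152]
218 [227 238 253 255 254 254 254 254 254 255 255 255 255 244 198  91 144 157
 155 198 255 255 255 255 255 255 253 185 151 154 154]
    [223 235 250 253 252 252 252 252 252 252 252 252 252 252 252 252 252 253
 253 254 242 159  91 143 155 155 173 187 151 152 152]
219 [216 214 245 255 255 255 255 255 255 255 255 255 255 255 217  93 154 167
 160 195 255 255 255 255 255 255 252 163 151 153 151]
    [212 210 241 255 255 255 255 255 254 254 254 254 253 253 253 253 252 253
 253 255 252 165  97 155 164 160 164 166 149 148 148]
[[307.40054868 218.80732325]
 [320.37179451 219.79734322]
 [294.48268593 220.2272011 ]]
```

```bash
python3 - <<'E'
from h import *
h=atz("top",319.83,219,.086)[1]
for k,u in(("before",311.84),("after L",None),):
    if u: print(k,"tab -x edge local",(atz("top",u,219.5,.124)[1]-(h+.043))*1e3+6)
for v in(318.84,318.97): print("after centre local mm",(atz("top",v,219.5,.124)[1]-(h+.043))*1e3+6)
E
```

```text
before tab -x edge local -5.963867023221303
after centre local mm -28.572603441557632
after centre local mm -28.992540624431193
```

Relative to the lamp head, the tab centre went from about -6 mm to about -28.7 mm. Together with the hard stop at 28 N, that fits the shutter being at its 28 mm end stop after starting a few mm ajar. I'll hold briefly to settle, then hand in.

Request:
drive_tool:
  motion:
    - {"translation": [0,-0.03,0],"fingers": 1,"angular": [0,0,0]}
    - {"translation": [0,-0.03,0],"fingers": 1,"angular": [0,0,0]}
    - {"translation": [0,-0.03,0],"fingers": 1,"angular": [0,0,0]}
    - {"translation": [0,-0.03,0],"fingers": 1,"angular": [0,0,0]}
    - {"translation": [0,-0.03,0],"fingers": 1,"angular": [0,0,0]}

```text
t: 14.95
tcp_pos: [0.4664, -0.1448, 0.079]
ee_rot: [-180.0, 0.0, 179.0]
wrist_force: [-1.0, -0.6, -1.2]
opening: 0.326
```

```bash
python3 st.py .4655 -.1455 .078 179; python3 -c "
from bench import manip; print(manip.close_job())"
```

```text
14.95 [-17.2  16.3 -21.2  52.5  -0.  -16.2] [ 0.4664148  -0.14482367  0.07899081] [-1.79998562e+02  1.31237418e-03  1.78994111e+02] [-1.  -0.6 -1.2]
trans [-0.037 -0.027 -0.04 ] ang [0.    0.    0.001]
the job is handed in; nothing more can be done
None
```

I opened the shutter, lifted the amber cell by its frosted faces and handed the job in at about 15 s, still holding it upright in the light path. No verdict was reported.

**Last checks**
- **Grip:** the opening was 27.7 mm on the 28 mm cell. The wrist force stayed around 1 N, so there was no sign of the cell touching the tester.
- **Position:** at the last measurement the tool was within about 1 mm and 0.1° of its target. The cap appeared within 0.6 px (about 2 mm) of where it should be in the side image.
- **Shutter:** the push ended on a hard stop at 28 N.

**What disagreed or stayed uncertain**
- **Shutter travel:** the images showed the tab moving only about 22.5 mm, less than the 24 mm required. Measured against the lamp head, the tab centre ended about 28.7 mm off centre after starting about 6 mm off. I took that to mean the shutter started a few mm ajar and is now fully open. This assumes the tab sits at the head's centre when shut, which I could not confirm.
- **Wrong descent:** on the way to the rack, joint 6 reached its range limit and I lowered the gripper between the blue and green cells by mistake. The fingertips stayed above the caps, I felt no contact, and later pictures show both cells where they were.
- **Pad position:** the pads may have been up to about 4 mm off the middle of the frosted faces, so I shifted 1.5 mm before closing. I had no direct way to measure contact with the clear faces.

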